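Put the coffee scoop away in its canister

TASK

The washed coffee scoop belongs in the blue coffee canister: flip that canister's lid open past upright, pinch the scoop near the end of its handle and, with the bowl pressed on the counter, swing it up within your fingers until the handle points straight up. Lower it bowl first to the bottom of the canister, without dropping it, let go and shut the lid fully. Leave the white tea canister shut and do not shift the other things on the counter.

Things in the scene. Friction and masses are not known exactly. Their poses are not given: they have to be found in the camera images.
- coffee: blue stoneware coffee canister, empty, 116 mm (x) by 112 mm (y) by 155 mm tall without its lid, walls and floor 5 mm thick (inside 106 x 102 mm, 150 mm deep). It grips the counter on rubber feet and does not move. Origin: centre of its underside, on the counter; z up. Its front with the lid's pull tab is on its -x side, the lid's hinge on its +x side.
- coffee_lid (a joint): the coffee canister's wooden flip lid, an 8 mm plate lying on the rim. Angle in rad: 0 = shut, grows as its front edge swings up and back, 1.57 = standing straight up, stop at 1.9. The hinge is stiff: the lid stays at whatever angle it is left and takes about 0.5 to 1.5 N at the tab to move. It may start slightly ajar.
- coffee_tab (a point): the place to pinch on the coffee lid's pull tab, 24 mm in front of the lid plate's front edge and 142 mm from the hinge line. The tab is a strip of the lid's wood, 24 mm wide (along the canister's y), 6 mm thick, 36 mm long from the lid plate's edge; pinched lightly across its 24 mm width it turns between the fingers as the lid swings. Axes move with the lid (at 0 rad they are those of the canister).
- coffee_hinge (a point): middle of the coffee lid's hinge line, at the rear rim, 159 mm above the counter; the hinge line runs along the canister's y axis. Axes move with the lid.
- scoop_grip (a point): the place to pinch on the coffee scoop's blue handle, 14 mm before its free end. The handle is a flat bar, 14 mm wide (y), 8 mm thick (z), level and 30 mm above the counter while the scoop rests on its bowl. Axis x points along the handle from the bowl to the free end, z out of the bowl's mouth. The bowl holds most of the 0.12 kg (varies): pinched lightly (3 to 6 N) across the 14 mm width the scoop turns between the fingers; firmly (over 12 N) it holds.
- scoop_bowl (a point): centre of the scoop's round steel bowl, 50 mm across, 36 mm deep, half-way up (18 mm above its bottom), open at its top (z). 98 mm along the handle from scoop_grip (scoop_grip is at +98 mm in x, +12 mm in z from here). The scoop is 137 mm long over all. Same axes as scoop_grip.
- tea: white stoneware tea canister with a white lid, the same make and size as the coffee canister, also fixed; not part of the job. Origin: centre of its underside, axes likewise.
- tea_lid (a joint): the tea canister's white flip lid, shut at 0; leave it shut.
- mug: white mug, 82 mm across, 90 mm tall; a bystander, loose, leave it alone. Origin: on its axis where it touches the counter.
- dish: small blue saucer, 90 mm across, 25 mm tall; a bystander, loose, leave it alone. Origin: on its axis where it touches the counter. Other loose bystanders: beyond 0.75 m from the robot's axis a pepper mill (170 mm tall), an ice cube tray, a glass jar (105 mm tall) and a spatula; near the robot on its right a clear tumbler upside down (105 mm tall).
Mind the look-alikes: they are no part of the job. There is more than one size of the coffee; the one meant has the size given above.

How it is judged:
On the way, in this order (a step that is already met when the one before it is completed fails the run):
1. the coffee canister's lid is open past upright (value of joint coffee_lid above 1.57 rad), for 0.2 s.
2. the scoop is pinched with its handle pointing up (within 15 degrees), its bowl pressed on the counter (angle between scoop_grip's own x axis and vertical below 0.26 rad and contact force between the fingers and scoop above 1 N and contact force between scoop and table above 0.5 N), for 0.1 s.
3. the scoop stands or leans bowl down at the bottom of the coffee canister, let go (x of scoop_bowl in the frame of coffee between -0.05 and 0.05 m and y of scoop_bowl in the frame of coffee between -0.05 and 0.05 m and z of scoop_bowl in the frame of coffee below 0.06 m and angle between scoop_grip's own x axis and vertical below 0.8 rad and contact force between the fingers and scoop below 0.05 N), for 0.2 s.
At the end, for the whole second after the job is handed in: The coffee canister's lid is shut (within 0.06 rad), the scoop is at rest inside it with its bowl at the bottom (bowl centre under 60 mm above the counter) and its handle up (within 0.8 rad of vertical, leaning on a wall is fine), and the tea canister's lid is shut (value of joint each of coffee_lid, tea_lid below 0.06 rad and x of scoop_bowl in the frame of coffee between -0.05 and 0.05 m and y of scoop_bowl in the frame of coffee between -0.05 and 0.05 m and z of scoop_bowl in the frame of coffee below 0.06 m and angle between scoop_grip's own x axis and vertical below 0.8 rad and linear speed of scoop below 0.02 m/s); the robot touches nothing.
It fails at once if the tea canister's lid is opened (value of joint tea_lid above 0.15 rad).
It fails at once if the scoop is dropped (it falls freely faster than 0.9 m/s, a fall of about 4 cm) (contact force between the fingers and scoop below 0.01 N and linear speed of scoop above 0.9 m/s).
It fails at once if another thing on the counter is shifted by more than 30 mm (distance of any of mug, dish, mill, ice_tray, jar, tumbler, spatula from where it was at the start of the episode above 0.03 m).
It also fails if it takes over 72 s, if anything falls off the work surface, if the arm or the gripper's body presses on something with over 40 N, if the wrist force passes 120 N, or if a joint passes its speed limit or range.

ROBOT

A 7-joint arm with a two-finger parallel gripper is mounted at the origin on the work surface. World frame = base frame: x ahead of the robot, y to its left, z up, the work surface at z = 0. Lengths are in m, angles in rad, forces in N, time in s.
With the tool pointing down it reaches from about 0.425 to 0.925 m from the base axis. Payload 6.8 kg.
Tool frame: the origin (TCP) lies midway between the tips of the shut fingers; the grasp point (between the pads) lies 19 mm behind it; z points along the fingers, y is the line along which they close (so a half turn about z gives the same grasp; the last joint's range is limited). The gripper opens to 88 mm and grips with 3 to 60 N. Pads are 20 mm wide; open, the fingers measure 115 mm over their backs; the gripper's body (75 mm by 178 mm) begins 61 mm behind the grasp point.
Start: joints at [-1.403, 0.477, 0.022, 1.555, -0.011, 1.109, -0.083], TCP at [0.184, 0.65, 0.201] pointing down, gripper open.
Joint ranges: [-2.96, 2.96], [-0.34, 2.1], [-1.41, 1.46], [0.24, 2.44], [-1.37, 4.51], [0.17, 1.92], [-2.96, 2.96]. Speed limits (rad/s): [2.39, 2.39, 3.14, 3.14, 3.14, 3.14, 3.14].

INTERFACE

Orientations are given as a unit quaternion [x, y, z, w].
In Python, from workcell import robot, cams gives the robot as it stands. The module is installed in compiled form; this text tells all that it offers.
- The arm moves only by the tool arm_command, never from a script. Its argument "series" is a list of rows, each a list of 4 numbers: the shift along the tool's x, y, z in mm, then the turn about the tool's z in rad. In form: [[x, y, z, roll], ...]. A call has 1 to 12 rows; each row is the pose to reach, as a shift and turn from the pose commanded when the call began, along the tool's axes at that moment; what a row does not reach only later rows make up. A row lasts 1/8 s, in which the tool goes at most 62.5 mm and 10.7 degrees, less where a joint would pass 70% of its speed; a pose out of reach is approached as far as the arm can. A call with a gripper value outside its range is refused whole. "jaw" is the finger opening in mm, from 0 to 87.8, set as the call begins (left out, the last holds). The fingers move at their own pace and stop on an object; "force" is the grip in N (left out, the last holds). Time passes only in rows, so rows that repeat a pose let the fingers close. It gives the time, the measured TCP pose, the force, the opening and the grip force at its end, in the units of the state.
- robot.sense(): the state, without advancing time (a new reading comes with each control period).
- cams.capture(name): name is "side" or "top"; returns the picture (384x512x3 uint8, red, green, blue); there is no depth.
- cams.get_calibration(name): a dict with "camera_matrix" (3x3 intrinsics, pixels), "k1" (the pictures are not rectified: a ray, as slopes to the right and down, at radius r is drawn at 1 + k1 r^2 times it, then the intrinsics apply), "pose" (4x4, takes a point from camera to world coordinates). Camera axes: x right, y up, looking along -z (the intrinsics and any distortion apply to the point x, -y, -z); pixel columns grow to the right and rows downward; lengths in m; the calibration is good to about 2 mm. A picture is of the moment at which its call begins. get_calibration takes no time and is no camera call.
- robot.close_job(): hands the job in; it is judged then, once.
The state is a dict: "time_s": time; "joint_positions": joint angles; "qd": joint speeds; "effort": joint torques, N m; "tcp_pos": TCP position; "tool_rot": TCP orientation; "ft_force": force on the tool from outside, world axes, zero at the start; "moment": the same for the moment, N m; "gripper_width": finger opening in m; "gripper_force": force on a finger pad.
Only numpy, scipy, OpenCV 4.12 (cv2) and the standard library are available. Lean on these libraries where they do the work, as an engineer would, in place of code of your own. Each camera call takes 0.05 s, during which the arm holds its last target. There are 200 camera calls.

## Working session

There is one attempt and no reset: what is moved stays moved. The work goes in short steps, Python scripts to look and compute and a tool call to move; the robot and the scene stay as the last step left them, time stands still between calls to the robot, and variables do not carry over. Pictures are saved under pics/ and viewed, at most 10 in all, crops included, and the job is handed in when it is done.

Besides the shell and the picture viewer there is one more tool, called after "Request:" in YAML: its name, and indented under it one key for each argument. arm_command: Moves the arm, as the interface text tells. Its arguments: {"type":"object","properties":{"series":{"type":"array","items":{"type":"array","items":{"type":"number"}}},"jaw":{"type":"number"},"force":{"type":"number"}},"required":["series"]}

```bash
mkdir -p pics
cat > h.py <<'E'
import numpy as np, cv2
from workcell import robot, cams
def snap(n,f):
    im=cams.capture(n); cv2.imwrite(f,im[:,:,::-1]); return im
def ray(n,u,v):
    c=cams.get_calibration(n);K=np.array(c["camera_matrix"]);P=np.array(c["pose"])
    p=np.array([(u-K[0,2])/K[0,0],(v-K[1,2])/K[1,1]]);q=p.copy()
    for _ in range(20): q=p/(1+c["k1"]*(q@q))
    d=P[:3,:3]@np.array([q[0],-q[1],-1]); return P[:3,3],d/np.linalg.norm(d)
def plane(n,u,v,z):
    o,d=ray(n,u,v); return o+d*(z-o[2])/d[2]
def tri(a,b):
    (o1,d1),(o2,d2)=ray(*a),ray(*b)
    s=np.linalg.lstsq(np.c_[d1,-d2],o2-o1,rcond=None)[0]
    p,q=o1+s[0]*d1,o2+s[1]*d2; return (p+q)/2,np.linalg.norm(p-q)
def proj(n,X):
    c=cams.get_calibration(n);P=np.array(c["pose"]);p=P[:3,:3].T@(np.array(X)-P[:3,3])
    s=np.array([p[0],-p[1]])/-p[2]; s=s*(1+c["k1"]*(s@s)); K=np.array(c["camera_matrix"]); return K[0,0]*s[0]+K[0,2],K[1,1]*s[1]+K[1,2]
E
python3 - <<'E'
from h import *
np.set_printoptions(precision=4,suppress=True)
a=snap("side","pics/s0.png");b=snap("top","pics/t0.png")
for n in("side","top"):
    c=cams.get_calibration(n);print(n,c)
print(robot.sense())
E
```

```text
side {'camera_matrix': array([[427.7145,   0.    , 257.6423],
       [  0.    , 427.7145, 189.8302],
       [  0.    ,   0.    ,   1.    ]]), 'k1': -0.060449741556457326, 'pose': array([[ 0.7057,  0.4599, -0.539 , -0.2261],
       [-0.7085,  0.4542, -0.54  , -0.6653],
       [-0.0036,  0.763 ,  0.6464,  1.0045],
       [ 0.    ,  0.    ,  0.    ,  1.    ]])}
top {'camera_matrix': array([[348.7137,   0.    , 257.7368],
       [  0.    , 348.7137, 185.0505],
       [  0.    ,   0.    ,   1.    ]]), 'k1': -0.09169204654826973, 'pose': array([[-0.0005,  0.998 , -0.0634,  0.4319],
       [-1.    ,  0.0001,  0.0097,  0.0742],
       [ 0.0097,  0.0634,  0.9979,  1.3688],
       [ 0.    ,  0.    ,  0.    ,  1.    ]])}
{'time_s': 0.1, 'joint_positions': array([-1.4031,  0.4777,  0.0224,  1.5563, -0.0115,  1.1093, -0.0831]), 'qd': array([ 0.0019, -0.0024,  0.0004, -0.003 ,  0.0005, -0.001 ,  0.001 ]), 'effort': array([  0.004 , -58.4097,   1.5399, -27.3317,  -0.0542,   0.0132,
         0.0001]), 'tcp_pos': array([0.1837, 0.649 , 0.1999]), 'tool_rot': array([ 0.1375,  0.9905, -0.0008, -0.    ]), 'ft_force': array([ 0.4811, -1.0891,  0.0481]), 'moment': array([ 0.0004, -0.0193,  0.0247]), 'gripper_force': 0.0, 'gripper_width': 0.0880248762776028}
```

View pics/s0.png

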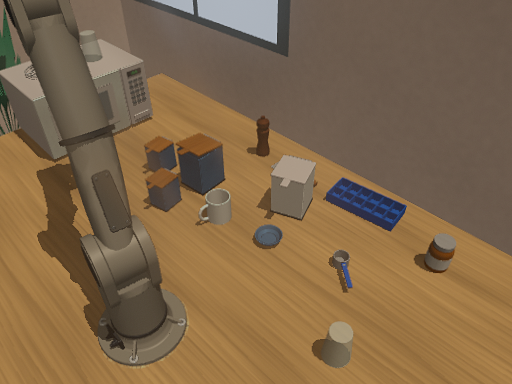

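View pics/t0.png

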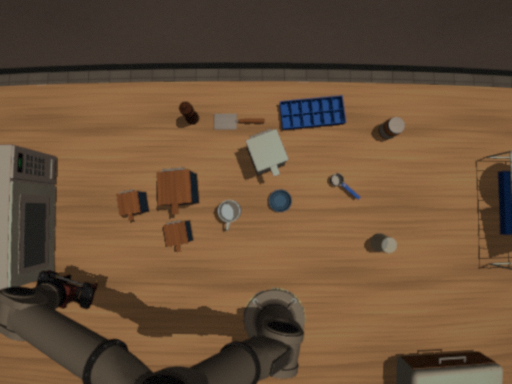

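The side view shows the tall blue canister at (201,163), small ones at (160,155) and (164,190), tea at (293,187), and the scoop from (341,258) to (348,284). In the top view the tall canister is at (177,188), small ones at (131,204) and (178,234), tea at (267,152), and the scoop from (336,180) to (357,197). Coffee candidates are those three blue canisters, and I choose the largest. For the scoop, the blue look-alikes are the dish at (279,201) and the ice tray at (312,112). One crop will check both choices.

Run:
```python
from h import *
s=cv2.imread("pics/s0.png");t=cv2.imread("pics/t0.png")
def c(im,u,v,w,h,k): return cv2.resize(im[v:v+h,u:u+w],None,fx=k,fy=k,interpolation=cv2.INTER_CUBIC)
A=c(t,150,160,66,50,6);B=c(s,170,130,66,50,6);C=c(t,322,165,66,50,6);D=c(s,320,240,66,50,6)
cv2.imwrite("pics/c0.png",np.vstack([np.hstack([A,B]),np.hstack([C,D])]))
for n,im in(("side",s),("top",t)):
    b,g,r=[im[:,:,i].astype(int) for i in range(3)]
    m=((b>90)&(b-r>60)).astype(np.uint8)
    k,l,st,ce=cv2.connectedComponentsWithStats(m)
    for i in range(1,k):
        if st[i,4]>15:
            p=np.argwhere(l==i)[:,::-1].astype(float);q=p-p.mean(0);w=np.linalg.svd(q,full_matrices=False)[2][0];e=q@w
            print(n,st[i],ce[i],p.mean(0)+w*e.min(),p.mean(0)+w*e.max())
```

```text
side [332 183  74  41 520] [369.59807692 203.60576923] [334.32690856 188.54908122] [401.12980721 217.06615196]
side [342 263  10  24  80] [346.4125 274.8875] [342.914957   262.73663589] [349.71742321 286.36918094]
top [332  99   7  11  64] [335.203125 104.203125] [334.84647341  99.01054495] [335.53948778 109.10031507]
top [312 101   7  12  72] [314.94444444 106.48611111] [314.98954642 100.99170548] [314.89905457 112.01558879]
top [322 100   7  11  68] [325.05882353 105.02941176] [323.90357993  99.59531482] [326.19701531 110.38329948]
top [291 103   8  12  72] [294.47222222 108.41666667] [293.79004862 103.29431201] [295.15974643 113.57919829]
top [301 102   8  12  72] [304.66666667 107.30555556] [304.12061784 101.69621903] [305.19076373 112.68939058]
top [281 104   8  11  74] [284.35135135 109.47297297] [283.1955318  104.41211159] [285.51487396 114.56756292]
top [324 113   7  11  71] [327. 118.] [326.0997027  112.64686897] [327.9002973  123.35313103]
top [334 112   7  11  62] [336.85483871 117.16129032] [336.10859545 111.98434624] [337.58179451 122.2044307 ]
top [303 115   8  11  74] [306.40540541 120.02702703] [305.52489497 114.74576423] [307.30930906 125.44860132]
top [313 114   8  11  69] [316.56521739 119.2173913 ] [315.78207352 113.61135402] [317.28628954 124.3790959 ]
top [282 117   9  11  75] [285.85333333 122.29333333] [284.99249285 117.16926046] [286.70871845 127.38493362]
top [293 117   7  10  69] [295.95652174 121.56521739] [295.73223957 116.86949969] [296.17478604 126.13494106]
top [345 186  14  12  33] [351.75757576 191.87878788] [345.47439286 186.4508592 ] [357.86568739 197.15547564]
```

View pics/c0.png

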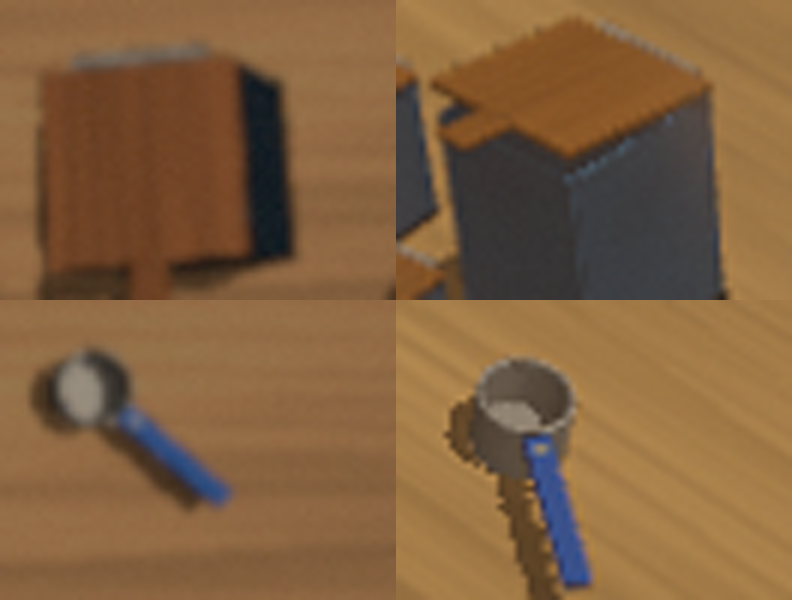

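The crop confirms the tall canister with its wooden lid: in the top view the lid corners are (157,172), (189.5,171), (191.7,202.8) and (158.3,205). It also confirms the scoop, with its handle end at about (358,197) top and (349.7,286) side.

Run:
```python
from h import *
np.set_printoptions(precision=4,suppress=True)
T={"BL":(157,171.7),"BR":(189.5,171),"FR":(191.7,202.8),"FL":(158.3,205)}
S={"BL":(199.8,133),"BR":(222.3,144.7),"FR":(199.3,155.8),"FL":(176.5,143.8)}
P={}
for k in T: P[k],e=tri(("top",)+T[k],("side",)+S[k]);print(k,P[k],e, plane("top",*T[k],.163)[:2],plane("side",*S[k],.163)[:2])
Q={k:plane("top",*T[k],.163)for k in T}
for R in(P,Q):
  f=(R["FR"]+R["FL"])/2;b=(R["BL"]+R["BR"])/2
  v=b-f;w=R["FL"]-R["FR"]+R["BL"]-R["BR"];print("c",(f+b)/2,"f",f,"b",b,"yaw",np.arctan2(v[1],v[0]),np.arctan2(-w[0],w[1]),np.linalg.norm(v[:2]),np.linalg.norm(w[:2])/2)
print("end",tri(("top",357.9,197.2),("side",349.7,286.4)),"start",tri(("top",345.5,186.5),("side",342.9,262.7)))
e=plane("top",357.9,197.2,.034);print(e)
b=plane("top",322+88/6,165+88/6,.036);b2=plane("side",320+128/6,240+102/6,.036);print("bowl rim centre",b,b2)
for n,uv in(("mug",(228,211)),("small",(178,231)),("small2",(131,203)),("tea",(267,152)),("dish",(279,201)),("tumb",(388,245))): print(n,plane("top",*uv,.08))
```

```text
BL [0.5556 0.4145 0.1609] 0.0007592179521019175 [0.5551 0.4142] [0.5539 0.4115]
BR [0.5592 0.2982 0.1633] 0.004927467564595293 [0.5574 0.2999] [0.5613 0.2969]
FR [0.4486 0.2866 0.1786] 0.004982132894303358 [0.4469 0.291 ] [0.4631 0.3026]
FL [0.441  0.4025 0.1751] 0.0053006902005021264 [0.4391 0.4076] [0.4525 0.4159]
c [0.5011 0.3504 0.1695] f [0.4448 0.3445 0.1769] b [0.5574 0.3564 0.1621] yaw 0.10490716079100021 0.04814568976832511 0.11323610046763502 0.11623588140610798
c [0.4996 0.3532 0.163 ] f [0.443  0.3493 0.163 ] b [0.5563 0.357  0.163 ] yaw 0.06842272766041867 0.04392192204926494 0.11356052561576686 0.11552557997684935
end (array([ 0.4704, -0.3281,  0.0303]), np.float64(0.0020477971701645696)) start (array([ 0.5099, -0.2731,  0.0529]), np.float64(1.3258091353482644e-05))
[ 0.4696 -0.3262  0.034 ]
bowl rim centre [ 0.5374 -0.2435  0.036 ] [ 0.5375 -0.2498  0.036 ]
mug [0.4178 0.1714 0.08  ]
small [0.3439 0.3559 0.08  ]
small2 [0.4467 0.5339 0.08  ]
tea [0.6373 0.0271 0.08  ]
dish [ 0.4546 -0.0169  0.08  ]
tumb [ 0.2893 -0.4249  0.08  ]
```

Request:
arm_command:
  series:
    - [0,0,-60,0]
    - [-50,-40,-60,-0.1]
    - [-100,-75,-60,-0.2]
    - [-150,-110,-60,-0.3]
    - [-200,-150,-60,-0.35]
    - [-250,-190,-60,-0.35]
    - [-300,-225,-60,-0.35]
    - [-308,-229,-60,-0.35]
    - [-308,-229,-60,-0.35]
    - [-308,-229,-60,-0.35]
  jaw: 60

```text
time_s: 1.35
tcp_pos: [0.4164, 0.347, 0.2605]
tool_rot: [-0.039, 0.999, 0.0, -0.0]
ft_force: [-0.2, 0.0, -0.1]
gripper_width: 0.0597
gripper_force: 0.0
```

Run:
```python
from h import *
s=snap("side","pics/s1.png");t=snap("top","pics/t1.png")
s=s[:,:,::-1];t=t[:,:,::-1]
def c(im,u,v,w,h,k): return cv2.resize(im[v:v+h,u:u+w],None,fx=k,fy=k,interpolation=cv2.INTER_CUBIC)
cv2.imwrite("pics/c1.png",np.hstack([c(t,145,165,66,75,6),c(s,160,110,66,75,6)]))
r=robot.sense();print(r["tcp_pos"],r["tool_rot"],r["time_s"])
for q in((.4185,.345,.177),(.42,.345,.16)): print(proj("top",q),proj("side",q))
```

```text
[0.41646152 0.34692319 0.26054002] [-3.87284615e-02  9.99249723e-01  5.29064367e-05 -3.06496415e-04] 1.45
(np.float64(175.18873420235548), np.float64(211.03083084178195)) (np.float64(180.54997373776496), np.float64(152.76304622058444))
(np.float64(176.29882433013427), np.float64(210.54549131930926)) (np.float64(181.50256046807993), np.float64(156.70143227055115))
```

View pics/c1.png

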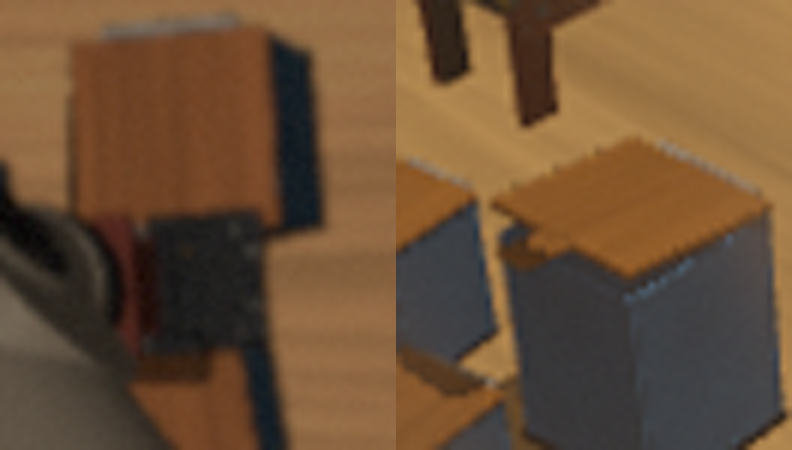

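The crop shows the tab tip at about side (180,153) and the lid's front edge midpoint at about (188,150). The lid is slightly ajar, and the tab pinch point is about (0.423, 0.345, 0.177).

Request:
arm_command:
  series:
    - [-6,-2,40,0]
    - [-6,-2,80,0]
    - [-6,-2,100,0]
    - [-6,-2,102,0]
    - [-6,-2,102,0]
  jaw: 60

```text
time_s: 2.08
tcp_pos: [0.4239, 0.3447, 0.1595]
tool_rot: [-0.038, 0.999, 0.0, 0.0]
ft_force: [-0.1, 0.7, 0.9]
gripper_width: 0.0597
gripper_force: 0.0
```

Request:
arm_command:
  series:
    - [0,0,0,0]
    - [0,0,0,0]
    - [0,0,0,0]
    - [0,0,0,0]
    - [0,0,0,0]
  jaw: 10
  force: 6

```text
time_s: 2.7
tcp_pos: [0.424, 0.3438, 0.1589]
tool_rot: [-0.037, 0.999, 0.0, 0.0]
ft_force: [1.1, 0.8, 0.5]
gripper_width: 0.0133
gripper_force: 0.2
```

Run:
```python
from h import *
s=snap("side","pics/s2.png")[:,:,::-1];t=snap("top","pics/t2.png")[:,:,::-1]
def c(im,u,v,w,h,k): return cv2.resize(im[v:v+h,u:u+w],None,fx=k,fy=k,interpolation=cv2.INTER_CUBIC)
cv2.imwrite("pics/c2.png",np.hstack([c(t,155,175,50,60,8),c(s,155,115,50,60,8)]))
r=robot.sense();print(r["tcp_pos"],r["gripper_width"],r["gripper_force"])
for q in((.424,.344,.159),(.424,.344,.178),(.412,.344,.178)): print(proj("top",q),proj("side",q))
```

```text
[0.42396392 0.34371432 0.15875732] 0.010237723066522526 0.15560519063001266
(np.float64(176.66136960364713), np.float64(209.38964185640776)) (np.float64(182.66386100504704), np.float64(156.56733056817902))
(np.float64(175.43096421077365), np.float64(209.42286550967063)) (np.float64(182.01033793019786), np.float64(151.9600343469728))
(np.float64(175.39213470999846), np.float64(212.94045193275653)) (np.float64(179.1366944964806), np.float64(153.4466408915496))
```

View pics/c2.png

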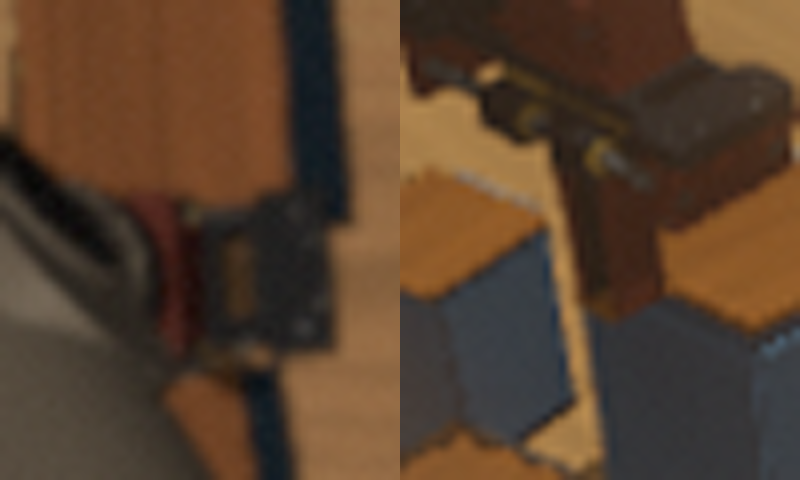

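The crop shows the fingers over the tab, but the jaw closed to its 10 mm command, so nothing is pinched. I'll check the finger and tab positions numerically.

Run:
```python
from h import *
s0,s1,s2=[cv2.imread(f"pics/s{i}.png") for i in range(3)]
print("c1 right tip", proj("side",(.4165,.347-.037,.2605)),"left",proj("side",(.4165,.347+.037,.2605)))
print("c2 right tip", proj("side",(.424,.344-.012,.159)))
def c(im,u,v,w,h,k,pts=()):
    o=cv2.resize(im[v:v+h,u:u+w],None,fx=k,fy=k,interpolation=cv2.INTER_CUBIC)
    o=np.clip(o.astype(float)*1.6+15,0,255).astype(np.uint8)
    for x,y in pts: cv2.circle(o,(int((x-u+.5)*k),int((y-v+.5)*k)),2,(0,255,0),-1)
    return o
a=.12
def lid(x,y,ang,hx=.560,hy=.356,yaw=.077):
    X=hx-x*np.cos(ang)*np.cos(yaw)-y*np.sin(yaw)*1; Y=hy-x*np.cos(ang)*np.sin(yaw)+y*np.cos(yaw); return (X,Y,.159+x*np.sin(ang))
L=[proj("side",lid(x,y,a)) for x,y in((118,-58),(118,58),(0,-58),(0,58),(118,-12),(118,12),(154,-12),(154,12)) for x,y in[(x/1e3,y/1e3)]]
cv2.imwrite("pics/c3.png",np.hstack([c(s0,168,125,40,44,10,L),c(s2,168,125,40,44,10,[proj("side",(.424,.344-.012,.159))])]))
```

```text
c1 right tip (np.float64(183.6414121085195), np.float64(135.98179129444478)) left (np.float64(169.81612839990174), np.float64(127.30885104334322))
c2 right tip (np.float64(184.84280125321334), np.float64(158.0331601817353))
```

View pics/c3.png

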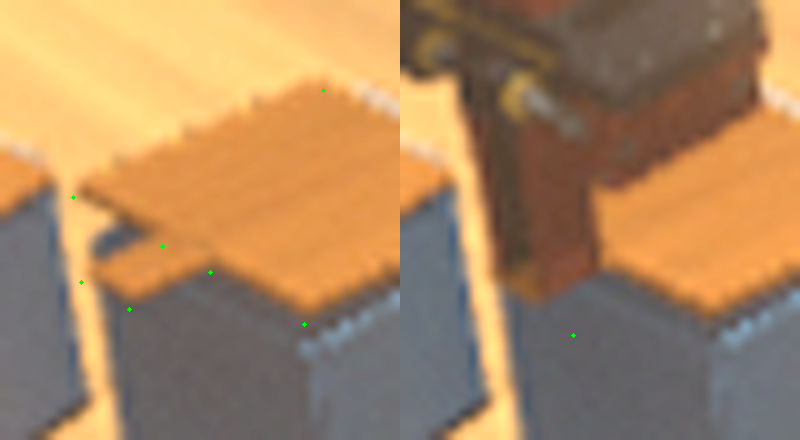

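The tips appear about 15 mm higher than the reported TCP implies, just above the tab. I'll open, go 20 mm lower and try again.

Request:
arm_command:
  series:
    - [0,0,0,0]
    - [0,0,0,0]
    - [0,0,0,0]
    - [0,0,0,0]
    - [0,0,10,0]
    - [0,0,20,0]
    - [0,0,20,0]
    - [0,0,20,0]
  jaw: 60

```text
time_s: 3.8
tcp_pos: [0.4239, 0.3438, 0.1386]
tool_rot: [-0.037, 0.999, -0.0, -0.0]
ft_force: [-1.2, 0.1, 0.3]
gripper_width: 0.0599
gripper_force: 0.0
```

Request:
arm_command:
  series:
    - [0,0,0,0]
    - [0,0,0,0]
    - [0,0,0,0]
    - [0,0,0,0]
    - [0,0,0,0]
  jaw: 10

```text
time_s: 4.42
tcp_pos: [0.4239, 0.3492, 0.14]
tool_rot: [-0.039, 0.999, 0.004, 0.001]
ft_force: [-0.9, 11.3, -1.0]
gripper_width: 0.0239
gripper_force: 6.0
```

Request:
arm_command:
  series:
    - [0,4,-4,0]
    - [-1,5,-12,0]
    - [-3,5,-20,0]
    - [-5,5,-30,0]
    - [-8,5,-40,0]
    - [-12,5,-50,0]
    - [-17,5,-60,0]
    - [-17,5,-60,0]

```text
time_s: 5.42
tcp_pos: [0.4417, 0.3509, 0.2]
tool_rot: [-0.037, 0.999, 0.001, 0.001]
ft_force: [3.3, 3.8, -3.0]
gripper_width: 0.0241
gripper_force: 6.0
```

Request:
arm_command:
  series:
    - [-5,1,-9,0]
    - [-12,1,-18,0]
    - [-18,1,-26,0]
    - [-26,1,-34,0]
    - [-34,1,-41,0]
    - [-42,1,-47,0]
    - [-51,1,-53,0]
    - [-60,1,-58,0]
    - [-60,1,-58,0]

```text
time_s: 6.55
tcp_pos: [0.5004, 0.3565, 0.257]
tool_rot: [-0.037, 0.999, 0.001, -0.0]
ft_force: [1.2, 4.9, -3.7]
gripper_width: 0.024
gripper_force: 6.0
```

Run:
```python
from h import *
s=snap("side","pics/s3.png")
t=snap("top","pics/t3.png")
cv2.imwrite("pics/c4.png",np.hstack([cv2.resize(im[v:v+100,u:u+80,::-1],None,fx=5,fy=5,interpolation=cv2.INTER_CUBIC) for im,u,v in((t,140,140),(s,150,80))]))
```

```text
(no output)
```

View pics/c4.png

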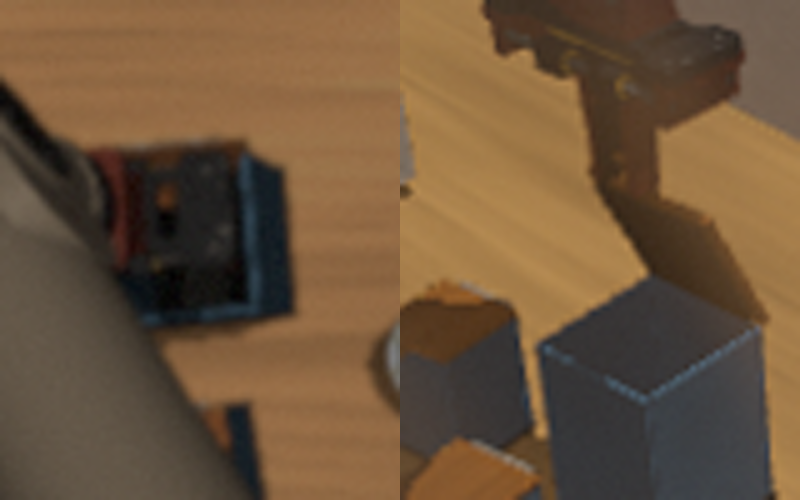

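The side crop shows the lid at about 1.1 rad with the tab held in the fingers, so I'm continuing the swing.

Request:
arm_command:
  series:
    - [-10,2,-4,0]
    - [-20,2,-8,0]
    - [-30,2,-11,0]
    - [-40,2,-13,0]
    - [-50,2,-15,0]
    - [-61,2,-15,0]
    - [-72,2,-15,0]
    - [-83,2,-14,0]
    - [-94,2,-13,0]
    - [-94,2,-13,0]
    - [-94,2,-13,0]

```text
time_s: 8.02
tcp_pos: [0.594, 0.3652, 0.2694]
tool_rot: [-0.037, 0.999, 0.0, -0.0]
ft_force: [-0.7, 5.6, -7.0]
gripper_width: 0.0239
gripper_force: 6.0
```

Run:
```python
from h import *
s=snap("side","pics/s4.png");t=snap("top","pics/t4.png")
cv2.imwrite("pics/c5.png",np.hstack([cv2.resize(im[v:v+100,u:u+80,::-1],None,fx=5,fy=5,interpolation=cv2.INTER_CUBIC) for im,u,v in((t,140,120),(s,160,70))]))
```

```text
(no output)
```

View pics/c5.png

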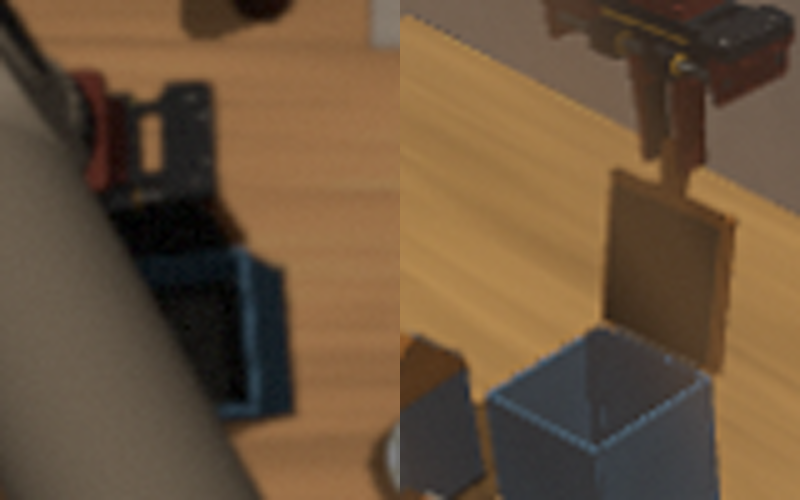

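The crop shows the lid up and leaning back, with the canister open. A quick angle check, plus planning for the scoop.

Run:
```python
from h import *
np.set_printoptions(precision=4,suppress=True)
for uv in((202.4,104),(227,113.6)): print("lid top",plane("side",*uv,.274))
for uv in((200.6,133.6),(223,145)): print("hinge",plane("side",*uv,.159))
print("rim side BL/FL/FR/BR",[plane("side",160+x/5,70+y/5,.155)[:2] for x,y in((200,328),(88,398),(197,450),(310,378))])
print("rim top FR,BR",[plane("top",140+x/5,120+y/5,.155)[:2] for x,y in((250,410),(240,248))])
s=robot.sense();print(s["joint_positions"])
```

```text
lid top [0.5753 0.408  0.274 ]
lid top [0.5912 0.2975 0.274 ]
hinge [0.5571 0.4114 0.159 ]
hinge [0.5655 0.2983 0.159 ]
rim side BL/FL/FR/BR [array([0.5508, 0.4077]), array([0.44  , 0.3945]), array([0.4545, 0.2927]), array([0.5643, 0.3026])]
rim top FR,BR [array([0.4498, 0.2984]), array([0.5632, 0.3068])]
[-0.7531  0.4691  0.168   1.4218 -0.0803  1.257   1.0675]
```

Lid top leans about 20 mm behind the hinge, so the angle is about 1.75. The canister centre is about (0.505, 0.357). Releasing, then going to the scoop with grip at about (0.479, -0.316), heading 2.33 rad roll.

Request:
arm_command:
  series:
    - [0,0,0,0]
    - [0,0,0,0]
    - [0,0,0,0]
    - [0,0,-20,0]
    - [0,0,-65,0]
    - [0,0,-65,0]
  jaw: 50

```text
time_s: 8.88
tcp_pos: [0.596, 0.3648, 0.3396]
tool_rot: [-0.037, 0.999, 0.002, 0.003]
ft_force: [-0.0, -0.0, 1.0]
gripper_width: 0.0497
gripper_force: 0.0
```

Request:
arm_command:
  series:
    - [14,-55,0,0.17]
    - [28,-110,0,0.35]
    - [42,-165,0,0.53]
    - [56,-220,0,0.71]
    - [70,-275,0,0.89]
    - [84,-330,0,1.07]
    - [98,-385,0,1.25]
    - [112,-440,0,1.43]
    - [126,-495,0,1.61]
    - [140,-550,0,1.79]
    - [152,-600,0,1.97]
    - [165,-650,0,2.15]
  jaw: 40

```text
time_s: 10.38
tcp_pos: [0.4767, -0.2978, 0.3346]
tool_rot: [0.863, 0.505, 0.0, 0.0]
ft_force: [1.0, -0.3, -0.3]
gripper_width: 0.0399
gripper_force: 0.0
```

Request:
arm_command:
  series:
    - [-15,10,0,0.17]
    - [-15,10,50,0.17]
    - [-15,10,100,0.17]
    - [-15,10,150,0.17]
    - [-15,10,200,0.17]
    - [-15,10,240,0.17]
    - [-15,10,240,0.17]
    - [-15,10,240,0.17]

```text
time_s: 11.38
tcp_pos: [0.4795, -0.3149, 0.0961]
tool_rot: [0.901, 0.433, 0.0, 0.001]
ft_force: [0.3, 0.5, 1.0]
gripper_width: 0.0402
gripper_force: 0.0
```

Run:
```python
from h import *
s=snap("side","pics/s5.png");t=snap("top","pics/t5.png")
r=robot.sense();p=r["tcp_pos"];print(p,r["tool_rot"])
cv2.imwrite("pics/c6.png",np.hstack([cv2.resize(im[v:v+80,u:u+66,::-1],None,fx=6,fy=6,interpolation=cv2.INTER_CUBIC) for im,u,v in((t,322,155),(s,310,220))]))
print(proj("side",p),proj("top",p),"grip",proj("side",(.479,-.316,.03)),proj("top",(.479,-.316,.03)))
```

```text
[ 0.48006276 -0.31492765  0.09664331] [0.90140763 0.43296855 0.00101522 0.00122174]
(np.float64(350.84811371164017), np.float64(266.62686926623815)) (np.float64(359.8472550164038), np.float64(193.87637314800062)) grip (np.float64(347.61289005883964), np.float64(282.27814327686235)) (np.float64(354.9772554081052), np.float64(194.80809863766592))
```

View pics/c6.png

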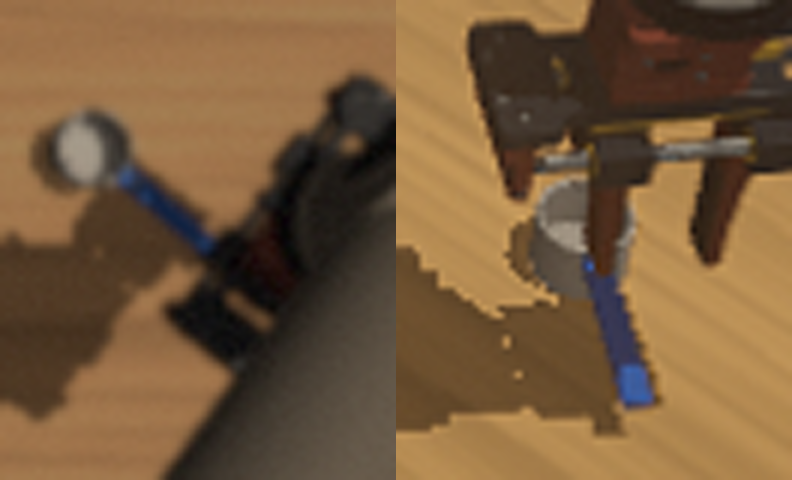

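The crop shows the finger tips at side (344,265) and (362,264), straddling the handle, whose end is at about (350,286). Lowering and closing lightly.

Request:
arm_command:
  series:
    - [0,0,40,0]
    - [0,0,70,0]
    - [0,0,85,0]
    - [0,0,90,0]
    - [0,0,90,0]
    - [0,0,90,0]

```text
time_s: 12.22
tcp_pos: [0.4797, -0.3145, 0.0058]
tool_rot: [0.901, 0.433, 0.001, 0.001]
ft_force: [1.1, -0.4, -0.3]
gripper_width: 0.0403
gripper_force: 0.0
```

Request:
arm_command:
  series:
    - [0,0,0,0]
    - [0,0,0,0]
    - [0,0,0,0]
    - [0,0,0,0]
    - [0,0,0,0]
  jaw: 5
  force: 5

```text
time_s: 12.85
tcp_pos: [0.4792, -0.3142, 0.0048]
tool_rot: [0.901, 0.433, 0.0, 0.0]
ft_force: [0.1, -0.4, 1.0]
gripper_width: 0.0145
gripper_force: 4.9
```

Request:
arm_command:
  series:
    - [3,0,-9,0]
    - [6,0,-18,0]
    - [10,0,-26,0]
    - [14,0,-35,0]
    - [19,0,-42,0]
    - [25,0,-50,0]
    - [31,0,-57,0]
    - [38,0,-63,0]
    - [45,0,-70,0]
    - [53,0,-75,0]
    - [53,0,-75,0]

```text
time_s: 14.22
tcp_pos: [0.5129, -0.2723, 0.0802]
tool_rot: [0.901, 0.434, 0.0, 0.0]
ft_force: [1.1, -0.6, 0.4]
gripper_width: 0.014
gripper_force: 5.0
```

Run:
```python
from h import *
s=snap("side","pics/s6.png")
im=s[:,:,::-1].astype(int);b,g,r=im[:,:,0],im[:,:,1],im[:,:,2]
m=((b-r>30)).astype(np.uint8);m[:230]=0;m[:, :300]=0
k,l,st,ce=cv2.connectedComponentsWithStats(m)
for i in range(1,k):
    if st[i,4]>8:
        p=np.argwhere(l==i)[:,::-1].astype(float);q=p-p.mean(0);w=np.linalg.svd(q,full_matrices=False)[2][0];e=q@w
        print(st[i],ce[i],p.mean(0)+w*e.min(),p.mean(0)+w*e.max())
t=robot.sense();p=t["tcp_pos"];print(p,proj("side",p))
x=np.array([.624,.780,0])
B=np.array([.479,-.315,0])+.123*x  # pivot
print("pivot proj",proj("side",B), "expect grip",proj("side",B-.0695*x+[0,0,.106]))
```

```text
[346 250   4   3  11] [347.36363636 250.90909091] [345.81829725 251.32520752] [349.11761619 250.43679319]
[ 0.51237964 -0.27253727  0.07996183] (np.float64(344.45702945585225), np.float64(255.89959979524644))
pivot proj (np.float64(335.34305395448735), np.float64(256.1428535082724)) expect grip (np.float64(345.8818706976178), np.float64(249.87551137850198))
```

Request:
arm_command:
  series:
    - [9,0,-6,0]
    - [17,0,-10,0]
    - [26,0,-14,0]
    - [35,0,-17,0]
    - [44,0,-19,0]
    - [53,0,-20,0]
    - [62,0,-21,0]
    - [72,0,-21,0]
    - [82,0,-20,0]
    - [91,0,-19,0]
    - [100,0,-17,0]
    - [100,0,-17,0]

```text
time_s: 15.78
tcp_pos: [0.5752, -0.1938, 0.0966]
tool_rot: [0.901, 0.434, 0.0, -0.0]
ft_force: [0.5, 0.4, 1.1]
gripper_width: 0.0139
gripper_force: 5.0
```

Run:
```python
from h import *
s=snap("side","pics/s7.png");t=snap("top","pics/t7.png")
r=robot.sense();p=r["tcp_pos"];print(p,r["tool_rot"],r["ft_force"],r["moment"],r["gripper_width"])
cv2.imwrite("pics/c7.png",np.hstack([cv2.resize(im[v:v+80,u:u+66,::-1],None,fx=6,fy=6,interpolation=cv2.INTER_CUBIC) for im,u,v in((t,310,145),(s,305,200))]))
for q in(p,p+[0,0,.019],p-[0,0,.079]):print(proj("side",q),proj("top",q))
```

```text
[ 0.5746844  -0.19454142  0.09676013] [9.01364387e-01 4.33061467e-01 8.64349150e-05 1.59073122e-05] [ 0.3259567 -0.1515175  1.0707874] [0.05492803 0.02950034 0.00099866] 0.013479166902582516
(np.float64(336.346948519781), np.float64(226.84444143449284)) (np.float64(327.24330264230434), np.float64(168.27030814428292))
(np.float64(337.0962280039736), np.float64(222.30017083648357)) (np.float64(328.3287425770859), np.float64(167.68910997389256))
(np.float64(333.371073139732), np.float64(244.82127765067816)) (np.float64(323.050582150641), np.float64(170.5148414781926))
```

View pics/c7.png

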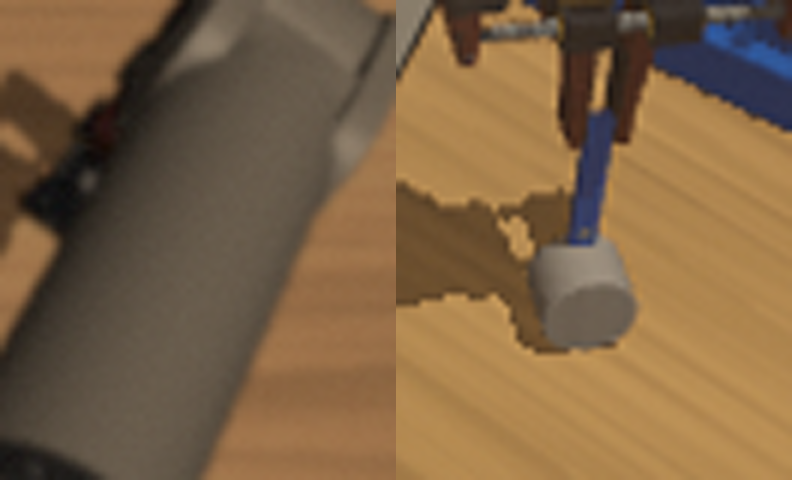

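The crop shows the scoop hanging upright, with its handle from (582,240) to (600,112) in the crop and the bowl on or near the counter. I'll press lightly to seat it.

Request:
arm_command:
  series:
    - [0,0,2,0]
    - [0,0,3,0]
    - [0,0,4,0]
    - [0,0,4,0]

```text
time_s: 16.38
tcp_pos: [0.5753, -0.1951, 0.0937]
tool_rot: [0.902, 0.433, 0.001, 0.0]
ft_force: [0.5, 1.8, 6.5]
gripper_width: 0.0141
gripper_force: 5.0
```

Request:
arm_command:
  series:
    - [0,0,1,0]
    - [0,0,2,0]
    - [0,0,3,0]
    - [0,0,3,0]

```text
time_s: 16.88
tcp_pos: [0.5751, -0.1952, 0.0906]
tool_rot: [0.902, 0.433, 0.001, 0.0]
ft_force: [0.4, 0.3, 6.7]
gripper_width: 0.014
gripper_force: 5.0
```

Request:
arm_command:
  series:
    - [0,0,0,0]
    - [0,0,0,0]
    - [0,0,0,0]
    - [0,0,0,0]
  force: 25

```text
time_s: 17.38
tcp_pos: [0.5751, -0.1951, 0.0906]
tool_rot: [0.902, 0.433, 0.001, 0.0]
ft_force: [0.1, 1.1, 6.2]
gripper_width: 0.0141
gripper_force: 25.0
```

Run:
```python
from h import *
s=snap("side","pics/s8.png")
im=s.astype(int);m=((im[:,:,2]-im[:,:,0]>35)).astype(np.uint8);m[:210]=0;m[250:]=0;m[:,:325]=0;m[:,350:]=0
p=np.argwhere(m)[:,::-1];print(len(p),p.min(0),p.max(0))
for v in range(p[:,1].min(),p[:,1].max()+1):
    q=p[p[:,1]==v]; 
    if v%3==0 and len(q): print(v,q[:,0].min(),q[:,0].max())
r=robot.sense();t=r["tcp_pos"];print(t,r["ft_force"],r["gripper_width"],r["gripper_force"])
X=np.array([t[0],t[1],0]);x=np.array([.624,.78,0])
for z in(.05,.137): print(z,proj("side",X+[0,0,z]))
print("tilted .26 fwd/back",[proj("side",X+[0,0,.05]+.087*np.array([np.sin(a)*x[0],np.sin(a)*x[1],np.cos(a)])) for a in(.26,-.26)])
```

```text
23 [334 219] [341 240]
219 341 341
222 337 337
225 339 339
228 336 336
234 337 338
237 335 337
240 334 337
[ 0.57508315 -0.19512294  0.09062798] [-0.28952074  0.83223824  6.37346097] 0.01376798987655219 25.004847943782806
0.05 (np.float64(334.79099886641654), np.float64(237.68759549238607))
0.137 (np.float64(338.1926947078946), np.float64(217.14242253313793))
tilted .26 fwd/back [(np.float64(336.1646033590721), np.float64(212.65573280610198)), (np.float64(340.03288750081265), np.float64(223.21154641611082))]
```

Handle is vertical within a few degrees and pressed at about 6 N with a firm grip. Lifting and carrying.

Request:
arm_command:
  series:
    - [0,0,-15,0]
    - [0,0,-45,0]
    - [0,0,-85,0]
    - [0,0,-125,0]
    - [0,0,-165,0]
    - [0,0,-200,0]
    - [0,0,-225,0]
    - [0,0,-230,0]
    - [0,0,-230,0]

```text
time_s: 18.55
tcp_pos: [0.5741, -0.1946, 0.3192]
tool_rot: [0.901, 0.433, -0.0, -0.0]
ft_force: [0.1, 0.5, -1.3]
gripper_width: 0.0138
gripper_force: 25.0
```

Request:
arm_command:
  series:
    - [15,-15,0,0.05]
    - [40,-40,0,0.14]
    - [70,-71,0,0.23]
    - [105,-106,0,0.32]
    - [140,-142,0,0.41]
    - [175,-177,0,0.5]
    - [210,-213,0,0.59]
    - [245,-248,0,0.68]
    - [280,-283,0,0.77]
    - [310,-314,0,0.81]
    - [335,-339,0,0.81]
    - [350,-354,0,0.81]

```text
time_s: 20.05
tcp_pos: [0.5157, 0.3016, 0.3181]
tool_rot: [0.999, 0.044, -0.001, 0.001]
ft_force: [0.9, 0.0, -1.6]
gripper_width: 0.0137
gripper_force: 25.0
```

Request:
arm_command:
  series:
    - [-1,-20,0,0]
    - [-1,-45,0,0]
    - [-1,-55,0,0]
    - [-1,-55,0,0]
    - [-1,-55,0,0]

```text
time_s: 20.68
tcp_pos: [0.5117, 0.3533, 0.3199]
tool_rot: [0.999, 0.042, 0.0, 0.0]
ft_force: [0.5, -0.8, -1.4]
gripper_width: 0.014
gripper_force: 25.0
```

Run:
```python
from h import *
s=snap("side","pics/s9.png")
r=robot.sense();t=r["tcp_pos"];print(t,r["tool_rot"],r["ft_force"])
im=s.astype(int);m=((im[:,:,2]-im[:,:,0]>35)).astype(np.uint8);m[160:]=0
k,l,st,ce=cv2.connectedComponentsWithStats(m);print([ (st[i],ce[i]) for i in range(1,k) if st[i,4]>5])
print("expected handle low/high",proj("side",t-[0,0,.04]),proj("side",t+[0,0,.04]))
print("bowl expected",proj("side",t+[-.012,0,-.066]))
# steel bowl: bright change vs s4
d=np.abs(im-cv2.imread("pics/s4.png")[:,:,::-1].astype(int)).sum(2)>60
x,y=map(int,proj("side",t+[-.012,0,-.066]));w=d[y-14:y+15,x-14:x+15];q=np.argwhere(w)
for row in s[y-14:y+16:2,x-14:x+15:2].astype(int): print(" ".join(f"{v[0]-v[2]:4d}" for v in row))
```

```text
[0.51172404 0.35330635 0.31996245] [9.99118132e-01 4.19874425e-02 9.36036608e-05 5.95289834e-05] [ 0.98261974 -0.5950656  -1.61067392]
[]
expected handle low/high (np.float64(197.88078891763587), np.float64(114.77700072146023)) (np.float64(195.61071170534353), np.float64(92.98853395809006))
bowl expected (np.float64(195.7917971643005), np.float64(122.8803932598222))
  87   86   86   85   88   89   72    2  -19   89   77   40   40   51   54
  88   89   88   86   87   89   87   -2  -16   86   79   40   40   40   40
  87   88   89   88   89   87   92   -6  -10   81   77   41   42   39   41
  84   85   86   88   88   90   93   18    0   80   72   41   42   42   41
  86   84   84   85   88   89   77   11   -7   66   69   40   41   42   42
  87   87   84   85   71   29   28   29   30   28   42   38   42   42   41
  92   89   91   37   26   26   29   28   28   29   31   37   40   41   40
  93   95   81   22   26   27   27   27   27   29   30   34   40   40   42
  94   94   81   23   24   24   26   27   26   28   28   31   39   40   39
  94   95   98   29   25   24   25   26   26   26   27   31   36   39   40
  95   96   96   65   22   24   24   24   24   27   27   31   36   36   38
  92   93   96   97   36   22   24   23   20   72   34   33   32   35   37
  94   92   91   95   93   48   18   41   83   98   32   32   32   34   34
  95   95   92   92   93   94   96   96   97   74   63   30   31   33   34
  96   97   93   91   93   91   93  100   19  -15  -15    4   26   30   33
```

Request:
arm_command:
  series:
    - [-2,-3,20,0]
    - [-2,-3,50,0]
    - [-2,-3,80,0]
    - [-2,-3,110,0]
    - [-2,-3,140,0]
    - [-2,-3,170,0]
    - [-2,-3,195,0]
    - [-2,-3,210,0]
    - [-2,-3,216,0]
    - [-2,-3,216,0]

```text
time_s: 21.98
tcp_pos: [0.5093, 0.3574, 0.1041]
tool_rot: [0.999, 0.043, 0.0, -0.0]
ft_force: [-0.2, -0.3, -1.2]
gripper_width: 0.0136
gripper_force: 25.0
```

Request:
arm_command:
  series:
    - [0,0,3,0]
    - [0,0,5,0]
    - [0,0,8,0]
    - [0,0,8,0]

```text
time_s: 22.48
tcp_pos: [0.5091, 0.3576, 0.0958]
tool_rot: [0.999, 0.043, 0.0, -0.0]
ft_force: [-0.4, 0.3, -1.4]
gripper_width: 0.0137
gripper_force: 25.0
```

Request:
arm_command:
  series:
    - [0,0,2,0]
    - [0,0,3,0]
    - [0,0,3,0]

```text
time_s: 22.85
tcp_pos: [0.511, 0.3582, 0.0954]
tool_rot: [0.999, 0.043, 0.002, -0.001]
ft_force: [-1.6, -0.8, 15.1]
gripper_width: 0.0137
gripper_force: 25.0
```

Floor contact at the expected height. Easing off, then releasing and retreating.

Request:
arm_command:
  series:
    - [0,0,-2,0]
    - [0,0,-2,0]

```text
time_s: 23.1
tcp_pos: [0.5096, 0.3578, 0.0955]
tool_rot: [0.999, 0.043, 0.001, -0.0]
ft_force: [-0.1, -0.5, 6.4]
gripper_width: 0.0137
gripper_force: 25.0
```

Request:
arm_command:
  series:
    - [0,0,0,0]
    - [0,0,0,0]
    - [0,0,0,0]
    - [0,0,0,0]
    - [0,0,0,0]
  jaw: 38

```text
time_s: 23.72
tcp_pos: [0.5089, 0.3574, 0.0946]
tool_rot: [0.999, 0.043, -0.0, 0.0]
ft_force: [0.8, -0.2, 0.3]
gripper_width: 0.0381
gripper_force: 0.0
```

Request:
arm_command:
  series:
    - [0,0,-15,0]
    - [0,0,-35,0]
    - [0,0,-70,0]
    - [0,0,-110,0]
    - [0,0,-160,0]
    - [0,0,-210,0]
    - [0,0,-245,0]
    - [0,0,-250,0]

```text
time_s: 24.72
tcp_pos: [0.5105, 0.3574, 0.349]
tool_rot: [0.999, 0.042, 0.002, -0.002]
ft_force: [-0.3, -0.7, -0.3]
gripper_width: 0.0382
gripper_force: 0.0
```

Request:
arm_command:
  series:
    - [40,-1,0,0]
    - [80,-2,0,0]
    - [85,-2,0,0]
    - [85,-2,0,0]
    - [85,-2,30,0]
    - [85,-2,60,0]
    - [85,-2,80,0]
    - [85,-2,80,0]
    - [85,-2,80,0]
  jaw: 50
  force: 6

```text
time_s: 25.85
tcp_pos: [0.5939, 0.3669, 0.2661]
tool_rot: [0.999, 0.043, 0.001, -0.0]
ft_force: [0.4, -0.2, 0.2]
gripper_width: 0.0499
gripper_force: 0.0
```

Request:
arm_command:
  series:
    - [0,0,0,0]
    - [0,0,0,0]
    - [0,0,0,0]
    - [0,0,0,0]
    - [0,0,0,0]
  jaw: 10

```text
time_s: 26.48
tcp_pos: [0.5941, 0.3654, 0.2651]
tool_rot: [0.999, 0.042, 0.0, 0.001]
ft_force: [-0.7, -4.0, 2.6]
gripper_width: 0.0241
gripper_force: 6.0
```

Run:
```python
from h import *
t=snap("top","pics/t10.png");s=snap("side","pics/s10.png")
print(proj("top",(.505,.357,.14)),proj("side",(.505,.357,.14)))
for n,im in(("top",t),("side",s)):
    a=im.astype(int); x,y=map(int,proj(n,(.505,.357,.14))); w=a[y-12:y+13,x-12:x+13]
    q=np.argwhere(w[:,:,2]-w[:,:,0]>45); print(n,len(q),q.mean(0)[::-1]+[x-12,y-12] if len(q) else "")
```

```text
(np.float64(174.4937057178422), np.float64(186.42701943950888)) (np.float64(199.38228383342602), np.float64(149.80787929319527))
top 12 [175.16666667 187.91666667]
side 8 [199.25 150.75]
```

Tab pinched again, and the scoop handle end sits near the canister centre in both views. Swinging the lid shut.

Request:
arm_command:
  series:
    - [-12,1,-2,0]
    - [-24,1,-3,0]
    - [-35,1,-3,0]
    - [-45,1,-2,0]
    - [-56,1,0,0]
    - [-66,1,2,0]
    - [-76,1,6,0]
    - [-86,1,10,0]
    - [-96,1,15,0]
    - [-105,1,20,0]
    - [-114,1,26,0]
    - [-122,1,32,0]

```text
time_s: 28.08
tcp_pos: [0.4702, 0.3538, 0.232]
tool_rot: [0.999, 0.043, -0.001, 0.001]
ft_force: [0.9, -7.0, 1.7]
gripper_width: 0.0241
gripper_force: 6.0
```

Request:
arm_command:
  series:
    - [-8,2,7,0]
    - [-15,3,15,0]
    - [-21,3,23,0]
    - [-27,3,32,0]
    - [-32,3,41,0]
    - [-37,3,51,0]
    - [-41,3,61,0]
    - [-44,3,71,0]
    - [-46,3,81,0]
    - [-48,3,92,0]
    - [-48,3,100,0]
    - [-48,3,100,0]

```text
time_s: 29.58
tcp_pos: [0.4234, 0.349, 0.1315]
tool_rot: [0.999, 0.043, -0.001, 0.0]
ft_force: [-4.3, 4.6, -0.8]
gripper_width: 0.024
gripper_force: 6.0
```

Request:
arm_command:
  series:
    - [0,0,3,0]
    - [0,0,6,0]
    - [0,0,9,0]
    - [0,0,9,0]

```text
time_s: 30.08
tcp_pos: [0.4234, 0.349, 0.1227]
tool_rot: [0.999, 0.043, -0.001, -0.0]
ft_force: [-4.2, 4.3, 0.2]
gripper_width: 0.0241
gripper_force: 6.0
```

Request:
arm_command:
  series:
    - [0,0,3,0]
    - [0,0,6,0]
    - [0,0,8,0]
    - [0,0,8,0]

```text
time_s: 30.58
tcp_pos: [0.4257, 0.3494, 0.116]
tool_rot: [0.999, 0.043, 0.001, -0.001]
ft_force: [-1.2, 3.8, 3.1]
gripper_width: 0.0239
gripper_force: 6.0
```

Request:
arm_command:
  series:
    - [0,0,0,0]
    - [0,0,0,0]
    - [0,0,0,0]
    - [0,0,-40,0]
    - [0,0,-90,0]
    - [0,0,-120,0]
    - [45,3,-120,0]
    - [45,3,-120,0]
  jaw: 50

```text
time_s: 31.58
tcp_pos: [0.4721, 0.3479, 0.236]
tool_rot: [0.999, 0.041, 0.001, 0.0]
ft_force: [-0.5, -0.9, -0.3]
gripper_width: 0.0498
gripper_force: 0.0
```

Request:
arm_command:
  series:
    - [0,0,0,0]
    - [0,0,0,0]
    - [0,0,0,0]
    - [0,0,0,0]
    - [0,0,20,0]
    - [0,0,40,0]
    - [0,0,50,0]
    - [0,0,55,0]
    - [0,0,58,0]
    - [0,0,58,0]
  jaw: 0

```text
time_s: 32.83
tcp_pos: [0.4697, 0.3491, 0.178]
tool_rot: [0.999, 0.043, 0.0, -0.0]
ft_force: [-0.3, 0.8, 0.1]
gripper_width: 0.0004
gripper_force: 0.0
```

Request:
arm_command:
  series:
    - [0,0,4,0]
    - [0,0,8,0]
    - [0,0,12,0]
    - [0,0,15,0]
    - [0,0,15,0]

```text
time_s: 33.45
tcp_pos: [0.4694, 0.3489, 0.1625]
tool_rot: [0.999, 0.043, -0.0, 0.0]
ft_force: [-0.1, -0.0, 0.8]
gripper_width: 0.0002
gripper_force: 0.0
```

Request:
arm_command:
  series:
    - [0,0,2,0]
    - [0,0,4,0]
    - [0,0,4,0]

```text
time_s: 33.83
tcp_pos: [0.4695, 0.349, 0.1586]
tool_rot: [0.999, 0.043, -0.0, 0.0]
ft_force: [0.6, -0.2, 0.3]
gripper_width: 0.0005
gripper_force: 0.0
```

Request:
arm_command:
  series:
    - [0,0,2,0]
    - [0,0,4,0]
    - [0,0,6,0]
    - [0,0,6,0]

```text
time_s: 34.33
tcp_pos: [0.4695, 0.3489, 0.1525]
tool_rot: [0.999, 0.043, -0.0, 0.0]
ft_force: [-0.6, -0.7, -0.7]
gripper_width: 0.0005
gripper_force: 0.0
```

Run:
```python
from h import *
s=snap("side","pics/s11.png");t=snap("top","pics/t11.png")
r=robot.sense();p=r["tcp_pos"];print(p,proj("side",p))
s0=cv2.imread("pics/s0.png")[:,:,::-1]
print("R-B now / initial, rows 128..162 cols 172..228 step 2")
for v in range(128,164,2): print(v," ".join(f"{int(s[v,u,0])-int(s[v,u,2]):4d}" for u in range(174,230,3))," | "," ".join(f"{int(s0[v,u,0])-int(s0[v,u,2]):4d}" for u in range(174,230,3)))
```

```text
[0.46959481 0.34898676 0.15273365] (np.float64(192.5372853494956), np.float64(151.91561688528077))
R-B now / initial, rows 128..162 cols 172..228 step 2
128   94   90   45   26   26   74   25   28   26   27   32   45   48   47   86   85   86   88   90  |    92   92   94   93   93   92   92   92   86   86   84   83   84   84   85   86   85   87   88
130   94   93   95   66   22   50   22   47   36   28   41   48   49   48   84   86   85   86   88  |    94   92   90   92   92   93   92   94   91   87   85   83   82   83   84   85   86   87   86
132   96   96   92   93   44   35   35   20   38   47   45   44   48   77   83   83   83   86   86  |    95   96   92   92   91   93   94   94   94   91   90   88   86   82   82   83   85   87   86
134   93   97   96   94   62   41   39   46   43   33   42   43   82   86   81   83   84   85   88  |    92   95   96   93   92   92   92   92   96   94   54   78   88   86   82   84   86   85   87
136   91   93   96   96   78   37   38   48   64   39   57   50   56   91   88   84   83   85   85  |    88   92   96   96   93   90  100   95   93   92   
[... 1916 characters left out ...]
87   84  |    -7   79    2    6    7    5    3    3   40   10  -17   -4   -1    2    5    8    4   87   84
158  -12   93   85   62    1    1    0   45   93   54    4   -6   -5   -1    2    5    5   88   88  |    -7   96    4    3    5    5    5    3    7  -20   -3   -3   -2    1    3    5    8   87   85
160   -7   98    0    0    2    1    1   -2   27   -9   -9   -5   -4   -1   -1    3    5   90   88  |    -5   97    2    4    5    5    5    4  -10   -3   -4   -4   -2    0    2    4    6   89   86
162   -7   90   -2    1    1    2    1    0    1   -9   -8   -6   -3   -2   -2   -1    5   90   89  |    -4   88    1    4    5    5    4    5    5   -5   -4   -3   -2   -1    0    1    9   89   89
```

The lid's front edge is now about 4 px lower than at the start, so it looks nearly shut. I'll press gently to confirm.

Request:
arm_command:
  series:
    - [0,0,2,0]
    - [0,0,4,0]
    - [0,0,6,0]
    - [0,0,6,0]

```text
time_s: 34.92
tcp_pos: [0.4694, 0.3489, 0.1465]
tool_rot: [0.999, 0.043, -0.0, 0.0]
ft_force: [-0.2, 0.3, -0.1]
gripper_width: 0.0002
gripper_force: 0.0
```

Request:
arm_command:
  series:
    - [0,0,2,0]
    - [0,0,4,0]
    - [0,0,6,0]
    - [0,0,6,0]

```text
time_s: 35.42
tcp_pos: [0.4696, 0.3491, 0.1415]
tool_rot: [0.999, 0.043, -0.0, -0.0]
ft_force: [-3.1, -1.2, 7.5]
gripper_width: 0.0002
gripper_force: 3.8
```

Request:
arm_command:
  series:
    - [0,0,1,0]
    - [0,0,2,0]
    - [0,0,2,0]

```text
time_s: 35.8
tcp_pos: [0.4697, 0.3492, 0.1411]
tool_rot: [0.999, 0.043, -0.001, -0.001]
ft_force: [-7.3, -4.6, 22.7]
gripper_width: 0.0006
gripper_force: 11.4
```

Request:
arm_command:
  series:
    - [0,0,-40,0]
    - [0,0,-90,0]
    - [0,0,-140,0]
    - [0,0,-140,0]
    - [0,0,-140,0]

```text
time_s: 36.42
tcp_pos: [0.469, 0.349, 0.278]
tool_rot: [0.999, 0.043, -0.0, 0.0]
ft_force: [-1.0, 0.2, -0.2]
gripper_width: 0.0007
gripper_force: 0.0
```

Run:
```python
from h import *
s=snap("side","pics/s12.png");t=snap("top","pics/t12.png")
# front right lid corner (near corner): lowest wood pixel vs col
for u in range(192,208,2):
    c=s[140:175,u].astype(int);d=c[:,0]-c[:,2];print(u,140+np.argmax(d<25),end="; ")
for z in(.163,.170,.175): print(z,proj("side",(.4475,.2955,z)))
t0=cv2.imread("pics/t0.png")[:,:,::-1].astype(int);s0=cv2.imread("pics/s0.png")[:,:,::-1].astype(int)
for n,b,a,qs in(("top",t0,t.astype(int),[("tea",267,152),("mug",228,211),("dish",279,201),("tumbler",388,245),("jar",392,128),("tray",312,112),("spat",235,121),("mill",188,112)]),):
    for k,u,v in qs: print(k,np.abs(a-b)[v-12:v+13,u-12:u+13].mean().round(1),end=" ")
print(robot.sense()["ft_force"])
```

```text
192 157; 194 158; 196 159; 198 161; 200 160; 202 159; 204 157; 206 156; 0.163 (np.float64(197.01805888774607), np.float64(158.61508234590872))
0.17 (np.float64(196.82026781169463), np.float64(156.91254769146087))
0.175 (np.float64(196.6783002054724), np.float64(155.68993420557945))
tea 2.1 mug 1.9 dish 1.6 tumbler 1.7 jar 1.8 tray 1.8 spat 1.7 mill 2.0 [ 0.50733282  0.61528248 -0.77659946]
```

Pressing with 22.7 N moved the lid no further, so it is shut on the rim. The other objects have not moved, and the gripper is clear. Handing in.

```bash
python3 -c "
from workcell import robot
print(robot.close_job())"
```

```text
the job is handed in; nothing more can be done
None
```

The scoop is in the blue coffee canister, standing bowl down with its handle up, and the lid is shut; the tea canister and the other things on the counter look unmoved, and I handed the job in at about 36.5 s without getting a verdict back.

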